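# Hang the tall cup to drain on the long peg

### The job

Two rinsed cups stand mouth-down on the wardrobe shelf. Hang the tall one mouth-down on the longer of the two leaning draining pegs: lower it over the peg, without dropping it, until the inside of its bottom rests on the peg's tip, then let go so that it hangs there on its own. Leave the squat cup standing where it is.

Things in the scene. Friction and masses are not known exactly. Their poses are not given: they have to be found in the camera images.
- tall_cup_center (a point): The tall teal ceramic cup, 100 mm high, standing mouth-down at the start. Round, no handle; outside diameter 58 mm at the closed end (on top), widening to 62 mm at the rim (below); wall 4 mm, bottom 6 mm thick; 0.15 to 0.3 kg. The point is on its axis half-way up (50 mm from the rim); z points along the axis from the mouth to the closed end, so the inside of the bottom is 44 mm from the point along +z.
- long_peg: The fixed stand with the longer draining peg: a perforated steel foot 100 x 100 x 4 mm, from which a round steel peg 16 mm in diameter with a round end rises 135 mm along its own length. Origin at the centre of the foot's underside, on the shelf; z up. The peg leans 20 degrees from vertical towards the stand's own -x, so along (-0.342, 0, 0.940) in the stand's frame. The other stand is the same, but its peg is only 80 mm long.
- long_peg_tip (a point): The very tip of the longer peg, 24 mm from the foot's centre towards the stand's -x and 131 mm above the shelf. Axes as for the stand.
- squat_cup_center (a point): The squat teal ceramic cup, also mouth-down: same diameters as the tall one but 62 mm high. The point is on its axis half-way up (31 mm from the rim). It stays where it is.
Not all that is in view belongs to the job. Leave any turquoise look-alike of the long_peg alone.

How it is judged:
By the outcome, as a careful person would: the job done as asked, in the order asked, and still so for the second after the job is handed in, with the robot touching nothing.
It also fails if it takes over 48 s, if anything falls off the work surface, if the arm or the gripper's body presses on something with over 40 N, if the wrist force passes 120 N, or if a joint passes its speed limit or range.

### The arm

A 7-joint arm with a two-finger parallel gripper is mounted at the origin on the work surface. World frame = base frame: x ahead of the robot, y to its left, z up, the work surface at z = 0. Lengths are in m, angles in rad, forces in N, time in s.
With the tool pointing down it reaches from about 0.425 to 0.925 m from the base axis. Payload 6.8 kg.
Tool frame: the origin (TCP) lies at the very end of the fingers, on their centre line; the grasp point (between the pads) lies 19 mm behind it; z points along the fingers, y is the line along which they close (so a half turn about z gives the same grasp; the last joint's range is limited). The gripper opens to 85 mm and grips with 20 to 120 N. Pads are 22 mm wide; open, the fingers measure 114 mm over their backs; the gripper's body (76 mm by 85 mm) begins 54 mm behind the grasp point. The pads swing forward as they close: fully open they stand 13 mm farther back than shut.
Start: joints at [-1.351, 0.477, 0.022, 1.555, -0.011, 1.109, -0.083], TCP at [0.217, 0.639, 0.231] pointing down, gripper open.
Joint ranges: [-2.96, 2.96], [-0.34, 2.1], [-1.41, 1.46], [0.24, 2.44], [-1.37, 4.51], [0.17, 1.92], [-2.96, 2.96]. Speed limits (rad/s): [2.39, 2.39, 3.14, 3.14, 3.14, 3.14, 3.14].

### API

Orientations are given as a unit quaternion [w, x, y, z].
In Python, from station import get_obs, read_camera, hand_in gives the robot as it stands.
- The arm moves only by the tool arm_command, never from a script. Its argument "commands" is one flat list of numbers, 7 for each row, row after row: the shift along the tool's x, y, z in m, then the turn, a rotation vector about the tool's x, y, z in degrees, then the opening, from 0 (shut) to 1 (fully open). In form: [tx, ty, tz, rx, ry, rz, fingers, tx, ty, tz, rx, ry, rz, fingers, ...]. A call has 1 to 8 rows; each row is the pose to reach, as a shift and turn from the pose commanded when the call began, along the tool's axes at that moment; what a row does not reach only later rows make up. A row lasts 1/10 s, in which the tool goes at most 50 mm and 8.59 degrees, less where a joint would pass 70% of its speed; a pose out of reach is approached as far as the arm can. A call with a gripper value outside its range is refused whole. The fingers move at their own pace and stop on an object; "force" is the grip in N (left out, the last holds). Time passes only in rows, so rows that repeat a pose let the fingers close. It gives the time, the measured TCP pose, the force, the opening and the grip force at its end, in the units of the state.
- get_obs(): the state, without advancing time (a new reading comes with each control period).
- read_camera(name): name is "side" or "top"; returns a dict with "img" (384x512x3 uint8, red, green, blue), "camera_matrix" (3x3 intrinsics, pixels), "k1" (the pictures are not rectified: a ray, as slopes to the right and down, at radius r is drawn at 1 + k1 r^2 times it, then the intrinsics apply), "pose" (4x4, takes a point from camera to world coordinates). Camera axes: x right, y down, z forward; pixel columns grow to the right and rows downward; lengths in m; the calibration is good to about 2 mm. A picture is of the moment at which its call begins. There is no depth.
- hand_in(): hands the job in; it is judged then, once.
The state is a dict: "t": time; "q": joint angles; "joint_vel": joint speeds; "joint_torque": joint torques, N m; "eef_pos": TCP position; "tool_rot": TCP orientation; "contact_force": force on the tool from outside, world axes, zero at the start; "torque": the same for the moment, N m; "gripper_width": opening from 0.0 (shut) to 1.0 (fully open); "grasp_force": force on a finger pad.
Only numpy, scipy, OpenCV 4.12 (cv2) and the standard library are available. Lean on these libraries where they do the work, as an engineer would, in place of code of your own. Each camera call takes 0.05 s, during which the arm holds its last target. There are 200 camera calls.

## Working session

There is one attempt and no reset: what is moved stays moved. The work goes in short steps, Python scripts to look and compute and a tool call to move; the robot and the scene stay as the last step left them, time stands still between calls to the robot, and variables do not carry over. Pictures are saved under pics/ and viewed, at most 10 in all, crops included, and the job is handed in when it is done.

Besides the shell and the picture viewer there is one more tool, called after "Call:" as name(argument=value, ...) on one line, values as JSON. arm_command: Moves the arm, as the interface text tells. Its arguments: {"type":"object","properties":{"commands":{"type":"array","items":{"type":"number"}},"force":{"type":"number"}},"required":["commands"]}

```bash
mkdir -p pics; python3 - <<'E'
from station import *
import cv2,pickle
for n in("side","top"):
    c=read_camera(n);cv2.imwrite(f"pics/{n}0.png",c["img"][:,:,::-1]);pickle.dump(c,open(n+".pkl","wb"))
    print(n,c["camera_matrix"].tolist(),c["k1"],c["pose"].round(3).tolist())
o=get_obs();print(o)
E
```

```text
side [[419.6834063658345, 0.0, 258.32561907582004], [0.0, 419.6834063658345, 192.678156361156], [0.0, 0.0, 1.0]] -0.08942403821116761 [[-0.949, -0.234, 0.211, 0.306], [-0.315, 0.693, -0.649, 0.523], [0.006, -0.682, -0.731, 0.813], [0.0, 0.0, 0.0, 1.0]]
top [[418.5283778257079, 0.0, 254.34996826196092], [0.0, 418.5283778257079, 184.33289294798251], [0.0, 0.0, 1.0]] -0.010514789921249738 [[0.011, -0.997, 0.077, 0.429], [-1.0, -0.012, -0.022, -0.09], [0.023, -0.077, -0.997, 1.048], [0.0, 0.0, 0.0, 1.0]]
{'t': 0.1, 'q': array([-1.35112655,  0.47770562,  0.02232731,  1.55636008, -0.01150927,
        1.10932385, -0.08308261]), 'joint_vel': array([ 0.00030209, -0.00271852, -0.00060885, -0.00148491,  0.00123572,
       -0.00262373,  0.00085686]), 'joint_torque': array([ 4.02025500e-03, -5.97756529e+01,  1.61346808e+00, -2.81952631e+01,
        1.28492620e-02,  5.06685217e-03,  2.19750984e-05]), 'eef_pos': array([0.21712814, 0.63854692, 0.23042741]), 'tool_rot': array([-8.35833411e-05,  1.63129098e-01,  9.86604379e-01, -8.30374859e-04]), 'contact_force': array([0.14174452, 0.10538359, 0.10134311]), 'torque': array([-0.01213567, -0.02336349, -0.02322074]), 'grasp_force': 0.0, 'gripper_width': 1.0016900608647137}
```

View pics/side0.png

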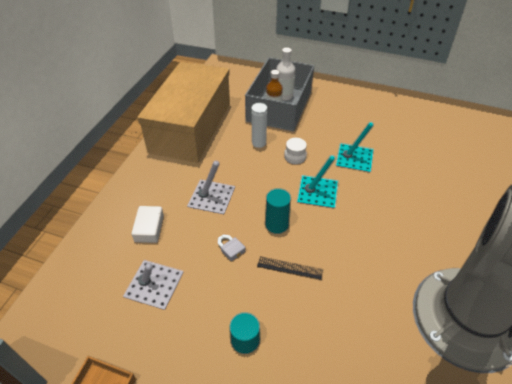

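View pics/top0.png

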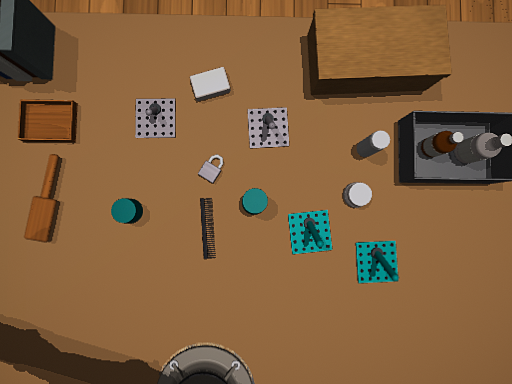

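Side view: the tall cup is at (277,211), the squat cup at (245,333), grey stands at (212,190) and (150,283), and turquoise look-alike stands at (318,188) and (355,155). Top view: tall cup (255,201), squat cup (127,210), grey stands (268,128) and (155,117), turquoise stands (310,232) and (377,262).

Candidates for the long peg (side view):
- Grey (212,190): its peg looks long.
- Grey (150,283): its peg looks short.
- Turquoise (318,188) and (355,155): excluded as look-alikes.

Candidates for the tall cup: (277,211), and the squat cup at (245,333). I'll check these in a close crop.

```bash
python3 - <<'E'
import cv2,numpy as np
s=cv2.imread("pics/side0.png");t=cv2.imread("pics/top0.png")
def c(i,u,v,w=64,h=56,k=6):
    return cv2.resize(i[v:v+h,u:u+w],None,fx=k,fy=k,interpolation=cv2.INTER_CUBIC)[:300,:400] if 0 else cv2.resize(i[v:v+h,u:u+w],(400,300),interpolation=cv2.INTER_CUBIC)
# crops 80x60 at 5x
a=c(s,175,155,80,60);b=c(s,115,250,80,60);d=c(t,230,90,80,60);e=c(t,115,85,80,60)
cv2.imwrite("pics/crop1.png",np.vstack([np.hstack([a,b]),np.hstack([d,e])]))
E
```

```text
(no output)
```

View pics/crop1.png

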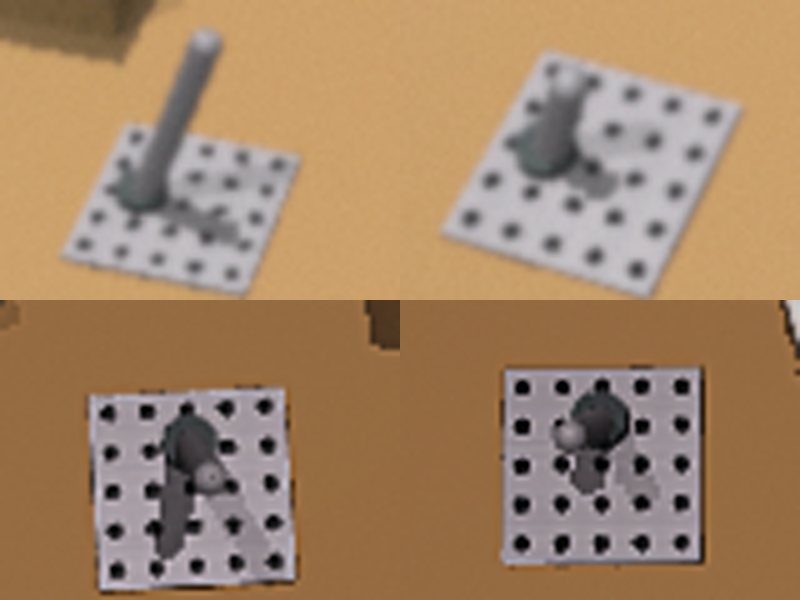

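The close crop confirms it. The grey stand at side (212,190) / top (268,128) has the long peg, tip at about side (215,162) and top (272,125). The other grey peg is short.

```bash
cat > h.py <<'E'
import numpy as np,cv2,pickle
from scipy.optimize import least_squares
from scipy.spatial.transform import Rotation as R
def proj(c,P):
    T=np.linalg.inv(c["pose"]);d=np.array([c["k1"],0,0,0,0.])
    return cv2.projectPoints(np.asarray(P,float).reshape(-1,3),cv2.Rodrigues(T[:3,:3])[0],T[:3,3],c["camera_matrix"],d)[0][:,0]
def teal(img,near,rad=35):
    hsv=cv2.cvtColor(img,cv2.COLOR_RGB2HSV);m=cv2.inRange(hsv,(80,100,30),(100,255,255))
    n,l,s,ce=cv2.connectedComponentsWithStats(m)
    k=min((i for i in range(1,n) if s[i,4]>150),key=lambda i:np.hypot(*(ce[i]-near)))
    return (l==k).astype(np.uint8)
def cup(p,Rm,H):
    a=np.linspace(0,2*np.pi,48,endpoint=False);P=[]
    for z,r in((-H/2,.031),(H/2,.029)):P.append(np.c_[r*np.cos(a),r*np.sin(a),0*a+z])
    return np.vstack(P)@Rm.T+p
def feat(pts):
    x,y=pts.min(0),pts.max(0);return np.r_[x,y]
def hullcut(c,P):
    h=cv2.convexHull(proj(c,P).astype(np.float32))[:,0];return h
def maskfeat(m):
    ys,xs=np.nonzero(m);return np.r_[xs.min()-.5,ys.min()-.5,xs.max()+.5,ys.max()+.5]
E
python3 - <<'E'
from h import *
C={n:pickle.load(open(n+".pkl","rb")) for n in("side","top")}
for name,H,n in(("tall",.1,dict(side=(277,211),top=(255,201))),("squat",.062,dict(side=(245,333),top=(127,210)))):
    F={k:maskfeat(teal(C[k]["img"],n[k])) for k in n}
    f=lambda p:np.r_[tuple(feat(proj(C[k],cup([p[0],p[1],H/2],np.eye(3),H)))-F[k] for k in n)]
    r=least_squares(f,[.4,0],loss="soft_l1");print(name,r.x.round(4),f(r.x).round(1))
cs=lambda a,o:(np.array(a)+.5)/5-.5+o
sc=cs([(127,125),(300,157),(245,297),(62,257),(204,41)],(175,155))
tc=cs([(90,96),(284,88),(298,278),(101,292),(210,176)],(230,90))
tri=least_squares(lambda p:np.r_[(proj(C["side"],p)-sc[4]).ravel(),(proj(C["top"],p)-tc[4]).ravel()],[.6,0,.12])
print("tipsphere",tri.x.round(4),tri.fun.round(2))
d=np.array([-.342,0,.940]);tipc=np.array([-.024,0,.131])-d*.008
sq=np.array([(-.05,-.05,.004),(.05,-.05,.004),(.05,.05,.004),(-.05,.05,.004)])
best=None
for y0 in range(-180,180,30):
    def f(p):
        Rz=R.from_euler("z",p[2]).as_matrix();S=sq@Rz.T+[p[0],p[1],0];t=Rz@tipc+[p[0],p[1],0];o=[]
        for k,q in(("side",sc),("top",tc)):
            z=proj(C[k],S);D=z[:,None]-q[None,:4];j=np.linalg.norm(D,axis=2).argmin(0)
            o+=[(z[j]-q[:4]).ravel(),(proj(C[k],t)-q[4]).ravel()]
        return np.concatenate(o)
    r=least_squares(f,[.6,-.1,np.radians(y0)])
    if best is None or r.cost<best.cost:best=r;res=f(r.x)
p=best.x;Rz=R.from_euler("z",p[2]).as_matrix()
print("stand",p[:2].round(4),np.degrees(p[2]).round(1),best.cost.round(2));print(res.round(1))
print("tip",(Rz@[-.024,0,.131]+[p[0],p[1],0]).round(4),"dir",(Rz@d).round(3))
E
```

```text
tall [ 0.4657 -0.1126] [-2.1 -1.3  0.6  1.  -0.  -0.1  0.1  0.6]
squat [0.4398 0.195 ] [-1.4 -0.4  0.9  2.  -0.2 -0.6  7.   0.7]
tipsphere [ 0.6336 -0.148   0.1242] [-0.23 -0.04  0.05  0.21]
stand [ 0.6537 -0.1462] 4.1 2.75
[-0.6 -0.9  0.  -0.7 -0.2 -1.1 -0.8 -0.6  0.1  0.3 -0.6  0.4 -0.1 -0.2
 -0.2  0.7 -0.4  0.1 -0.1  0.7]
tip [ 0.6298 -0.1479  0.131 ] dir [-0.341 -0.025  0.94 ]
```

```bash
cat > go.py <<'E'
from h import *
from station import get_obs
X=np.array([-.997,-.073,0]);Y=np.array([-.073,.997,0])
def tool(tilt):  # tool leaning back along X (peg's lean) by tilt deg, tool z away from cup bottom
    a=np.radians(tilt);z=-(np.sin(a)*X+np.cos(a)*np.array([0,0,1]));return np.c_[np.cross(Y,z),Y,z]
def cur():
    o=get_obs();return o["eef_pos"],R.from_quat(np.roll(o["tool_rot"],-1)).as_matrix(),o
def go(*tg):
    p,M,o=cur()
    for q,tilt in tg:
        print((M.T@(np.array(q)-p)).round(4),np.degrees(R.from_matrix(M.T@tool(tilt)).as_rotvec()).round(2))
E
python3 -c "
from go import *
go(([.50,.20,.26],0),([.466,-.113,.20],0))"
```

```text
[-0.409  -0.3242 -0.029 ] [-1.000e-01 -1.000e-02 -2.296e+01]
[-0.4775 -0.6314  0.0315] [-1.000e-01 -1.000e-02 -2.296e+01]
```

Call:
arm_command(commands=[-0.409,-0.324,-0.03,-0.1,0,-23,1,-0.409,-0.324,-0.03,-0.1,0,-23,1,-0.409,-0.324,-0.03,-0.1,0,-23,1,-0.409,-0.324,-0.03,-0.1,0,-23,1,-0.409,-0.324,-0.03,-0.1,0,-23,1,-0.409,-0.324,-0.03,-0.1,0,-23,1,-0.409,-0.324,-0.03,-0.1,0,-23,1,-0.409,-0.324,-0.03,-0.1,0,-23,1], force=40)

```text
t: 0.9
eef_pos: [0.4344, 0.3015, 0.2542]
tool_rot: [0.0, -0.037, 0.999, 0.001]
contact_force: [0.4, 1.1, -0.0]
gripper_width: 1.0
grasp_force: 0.0
```

```bash
python3 -c "
from go import *
print(cur()[0],cur()[2]['q'])
go(([.48,.10,.25],0),([.466,-.113,.19],0))"
```

```text
[0.43441675 0.30146408 0.25424087] [-0.79385271  0.2119727   0.08156573  1.88262199 -0.02124116  1.04675433
  0.94096368]
[-0.0306 -0.2043  0.0039] [0.09 0.   0.03]
[-0.001  -0.4158  0.0636] [0.09 0.   0.03]
```

Call:
arm_command(commands=[-0.03,-0.2,0,0,0,0,1,-0.03,-0.2,0,0,0,0,1,-0.03,-0.2,0,0,0,0,1,-0.03,-0.2,0,0,0,0,1,0,-0.4,0.06,0,0,0,1,0,-0.4,0.06,0,0,0,1,0,-0.4,0.06,0,0,0,1,0,-0.4,0.06,0,0,0,1])

```text
t: 1.7
eef_pos: [0.4635, -0.0846, 0.1967]
tool_rot: [0.0, -0.037, 0.999, 0.001]
contact_force: [1.1, -0.6, -0.1]
gripper_width: 1.0
grasp_force: 0.0
```

Call:
arm_command(commands=[0,0,0,0,0,0,1,0,0,0,0,0,0,1,0,0,0,0,0,0,1])

```text
t: 2.0
eef_pos: [0.4644, -0.0817, 0.1973]
tool_rot: [0.0, -0.038, 0.999, 0.001]
contact_force: [0.4, 0.2, 0.1]
gripper_width: 0.997
grasp_force: 0.0
```

```bash
python3 -c "
from go import *
print(cur()[0],cur()[2]['contact_force'])
go(([.466,-.113,.13],0),([.466,-.113,.055],0))
from station import read_camera
for n in ('side','top'):
    c=read_camera(n);cv2.imwrite(f'pics/{n}1.png',c['img'][:,:,::-1])
    "
```

```text
[ 0.46444688 -0.08170614  0.19733885] [0.36980399 0.20136824 0.12834279]
[ 0.0008 -0.0315  0.0673] [0.12 0.03 0.11]
[ 0.0009 -0.0316  0.1423] [0.12 0.03 0.11]
```

View pics/side1.png

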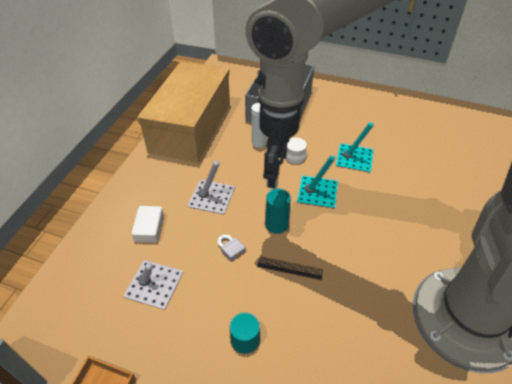

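The gripper, at (272,175), hovers just above the tall cup (277,211), and nothing has been disturbed. Next I centre over the cup and descend.

Call:
arm_command(commands=[0.001,-0.0315,0.05,0,0,0,1,0.001,-0.0315,0.06,0,0,0,1,0.001,-0.0315,0.06,0,0,0,1,0.001,-0.0315,0.08,0,0,0,1,0.001,-0.0315,0.1,0,0,0,1,0.001,-0.0315,0.12,0,0,0,1,0.001,-0.0315,0.142,0,0,0,1,0.001,-0.0315,0.142,0,0,0,1])

```text
t: 2.9
eef_pos: [0.465, -0.1123, 0.0543]
tool_rot: [-0.001, -0.038, 0.999, 0.001]
contact_force: [-1.4, -0.4, -0.2]
gripper_width: 1.0
grasp_force: 0.0
```

Call:
arm_command(commands=[0,0,0,0,0,0,0.6,0,0,0,0,0,0,0.4,0,0,0,0,0,0,0.4,0,0,0,0,0,0,0.4,0,0,0,0,0,0,0.4,0,0,0,0,0,0,0.4], force=40)

```text
t: 3.5
eef_pos: [0.4669, -0.1136, 0.0571]
tool_rot: [0.002, -0.037, 0.999, 0.001]
contact_force: [-1.3, 1.9, 6.8]
gripper_width: 0.694
grasp_force: 41.7
```

Call:
arm_command(commands=[0,0,-0.01,0,0,0,0.4,0,0,-0.03,0,0,0,0.4,0,0,-0.06,0,0,0,0.4,0,0,-0.1,0,0,0,0.4,0,0,-0.14,0,0,0,0.4,0,0,-0.18,0,0,0,0.4,0,0,-0.2,0,0,0,0.4,0,0,-0.2,0,0,0,0.4])

```text
t: 4.3
eef_pos: [0.4671, -0.1149, 0.2592]
tool_rot: [0.004, -0.037, 0.999, 0.001]
contact_force: [-0.1, -0.7, -2.5]
gripper_width: 0.691
grasp_force: 44.1
```

```bash
cat >> go.py <<'E'
tip=np.array([.630,-.148,.131]);d=np.array([-.341,-.025,.940])
def over(s,tilt,off):  # TCP for inside-bottom centre s metres up the peg line from tip; cup bottom centre at 'off' behind... TCP below inside bottom by off along tool z
    return tip+d*s+tool(tilt)[:,2]*off
E
python3 - <<'E'
from go import *
from station import read_camera
p,M,o=cur();print(p,o["contact_force"],o["gripper_width"],o["grasp_force"])
C={n:read_camera(n) for n in("side","top")}
for n in C: cv2.imwrite(f'pics/{n}2.png',C[n]["img"][:,:,::-1])
off=.094-.057   # TCP is this far below inside bottom
c=p-M[:,2]*(off-.044)
print("cup centre expected",c)
for n in C:
    k=cup(c,M@np.diag([1,-1,-1]),.1);m=teal(C[n]["img"],proj(C[n],c)[0]);print(n,feat(proj(C[n],k)).round(1),maskfeat(m))
q=over(.13,13,off);print(q);go((q,13))
E
```

```text
[ 0.46712801 -0.11494934  0.25918003] [-0.10752339 -0.65811541 -2.47373886] 0.6909134144240437 44.135851599276066
cup centre expected [ 0.46718153 -0.11493527  0.25218025]
side [264.3 116.8 296.1 173.2] [266.5 120.5 295.5 172.5]
top [241.8 179.  275.1 212.6] [301.5 209.5 331.5 252.5]
[ 0.59396822 -0.15064241  0.21714831]
[-0.126  -0.0458  0.0382] [  0.12 -12.95   0.02]
```

View pics/side2.png

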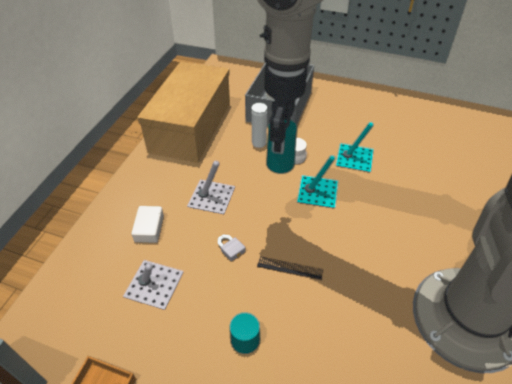

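Side view: the cup is held upright in the gripper at (281,148), matching the expected silhouette, and the stands are untouched. I'll enter coaxially at 20° tilt.

```bash
python3 - <<'E'
from go import *
off=.037
go((over(.14,20,off),20))
E
```

```text
[-0.1269 -0.0458  0.0275] [ 1.200e-01 -1.994e+01  1.000e-02]
```

Call:
arm_command(commands=[-0.02,-0.007,0,0,0,0,0.4,-0.045,-0.016,0,0,-4,0,0.4,-0.07,-0.025,0.005,0,-9,0,0.4,-0.095,-0.034,0.015,0,-14,0,0.4,-0.115,-0.042,0.022,0,-18,0,0.4,-0.127,-0.046,0.0275,0.1,-20,0,0.4,-0.127,-0.046,0.0275,0.1,-20,0,0.4,-0.127,-0.046,0.0275,0.1,-20,0,0.4])

```text
t: 5.2
eef_pos: [0.594, -0.1507, 0.226]
tool_rot: [0.171, -0.036, 0.985, 0.007]
contact_force: [0.3, 0.5, -2.6]
gripper_width: 0.691
grasp_force: 44.1
```

```bash
python3 - <<'E'
from go import *
from station import read_camera
p,M,o=cur();print(p,o["contact_force"],o["gripper_width"],o["grasp_force"])
C={n:read_camera(n) for n in("side","top")}
t=[]
for n,(u,v) in(("side",(170,80)),("top",(210,80))):
    t.append(cv2.resize(C[n]["img"][v:v+150,u:u+100,::-1],(400,600),interpolation=cv2.INTER_CUBIC))
cv2.imwrite('pics/c3.png',np.hstack(t))
c=p-M[:,2]*(.037-.044);k=cup(c,M@np.diag([1,-1,-1]),.1)
n="side";m=teal(C[n]["img"],proj(C[n],c)[0]);print(n,feat(proj(C[n],k)).round(1),maskfeat(m))
print(c)
go(*[(over(s,20,.037),20) for s in (.14,.1,.05,.01)])
E
```

```text
[ 0.59400874 -0.15071331  0.22596617] [ 0.3083824   0.52178701 -2.59418361] 0.6905692887830399 44.13756597787142
side [209.1 108.8 247.6 159.4] [211.5 110.5 247.5 158.5]
[ 0.59636903 -0.15053578  0.21937849]
[-0.0002  0.     -0.0006] [ 0.03 -0.08  0.02]
[-0.0002  0.      0.0394] [ 0.03 -0.08  0.02]
[-0.0003 -0.      0.0895] [ 0.03 -0.08  0.02]
[-0.0003 -0.      0.1295] [ 0.03 -0.08  0.02]
```

View pics/c3.png

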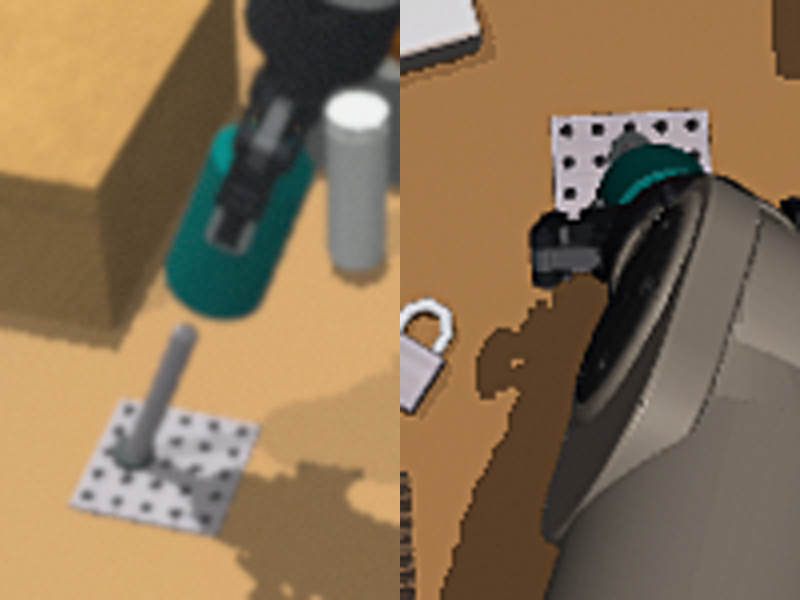

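The cup rim centre, crop (210,285), sits on the line extended from the peg (base (135,455), tip (185,330)), so it is coaxial. I'll lower it along the peg.

Call:
arm_command(commands=[0,0,0.015,0,0,0,0.4,0,0,0.03,0,0,0,0.4,0,0,0.045,0,0,0,0.4,0,0,0.06,0,0,0,0.4,0,0,0.075,0,0,0,0.4,0,0,0.09,0,0,0,0.4,0,0,0.105,0,0,0,0.4,0,0,0.105,0,0,0,0.4])

```text
t: 6.1
eef_pos: [0.6307, -0.1477, 0.1263]
tool_rot: [0.172, -0.036, 0.984, 0.007]
contact_force: [-0.4, 0.4, -3.6]
gripper_width: 0.688
grasp_force: 44.1
```

```bash
python3 - <<'E'
from go import *
p,M,o=cur();print(p,o["contact_force"],o["torque"])
go(*[(over(s,t,.037),t) for s,t in ((.01,20),(.01,13),(.006,12),(.0,12),(-.006,12))])
E
```

```text
[ 0.63071861 -0.14771752  0.12631198] [-0.37977     0.44032171 -3.61864431] [-0.01971747  0.56211975 -0.00699458]
[-0.001  -0.0003  0.0223] [ 0.07 -0.17  0.02]
[ 0.0035 -0.0003  0.0221] [0.06 6.83 0.02]
[ 0.0042 -0.0003  0.026 ] [0.06 7.83 0.02]
[ 0.0041 -0.0003  0.032 ] [0.06 7.83 0.02]
[ 0.0041 -0.0003  0.038 ] [0.06 7.83 0.02]
```

Call:
arm_command(commands=[0,0,0.008,0,1,0,0.4,0.001,0,0.015,0,3,0,0.4,0.003,0,0.019,0,5,0,0.4,0.004,0,0.022,0,7,0,0.4,0.004,0,0.024,0,7.8,0,0.4,0.004,0,0.026,0,7.8,0,0.4,0.004,0,0.026,0,7.8,0,0.4,0.004,0,0.026,0,7.8,0,0.4])

```text
t: 6.9
eef_pos: [0.6362, -0.1481, 0.1033]
tool_rot: [0.106, -0.036, 0.994, 0.004]
contact_force: [0.2, 0.0, -2.8]
gripper_width: 0.69
grasp_force: 44.1
```

```bash
python3 - <<'E'
from go import *
p,M,o=cur();print(p,o["contact_force"],o["torque"],o["gripper_width"])
go(*[(over(s,t,.037),t) for s,t in ((.0,12),(-.006,12))])
E
```

```text
[ 0.63621414 -0.1480954   0.10328663] [ 0.24514768  0.04872161 -2.80902775] [-0.04821894  0.32707977 -0.0035064 ] 0.690472581041753
[0.0003 0.0005 0.0086] [ 0.    0.24 -0.02]
[-0.0005  0.0005  0.0146] [ 0.    0.24 -0.02]
```

Free hanging load is −2.8 N. I'll lower it in 1 mm steps until the tip takes the load.

Call:
arm_command(commands=[0,0,0.002,0,0,0,0.4,0,0,0.003,0,0,0,0.4,0,0,0.004,0,0,0,0.4,0,0,0.005,0,0,0,0.4,0,0,0.005,0,0,0,0.4])

```text
t: 7.4
eef_pos: [0.6374, -0.1478, 0.0981]
tool_rot: [0.106, -0.036, 0.994, 0.004]
contact_force: [-0.5, 0.0, -2.1]
gripper_width: 0.689
grasp_force: 44.1
```

Call:
arm_command(commands=[0,0,0.001,0,0,0,0.4,0,0,0.0015,0,0,0,0.4,0,0,0.002,0,0,0,0.4,0,0,0.002,0,0,0,0.4])

```text
t: 7.8
eef_pos: [0.6379, -0.1478, 0.0963]
tool_rot: [0.106, -0.036, 0.994, 0.004]
contact_force: [0.7, 0.1, -2.6]
gripper_width: 0.688
grasp_force: 44.1
```

Call:
arm_command(commands=[0,0,0.001,0,0,0,0.4,0,0,0.0015,0,0,0,0.4,0,0,0.0015,0,0,0,0.4])

```text
t: 8.1
eef_pos: [0.6383, -0.1478, 0.0948]
tool_rot: [0.106, -0.036, 0.994, 0.004]
contact_force: [-0.0, 0.6, -2.4]
gripper_width: 0.69
grasp_force: 44.1
```

Call:
arm_command(commands=[0,0,0.001,0,0,0,0.4,0,0,0.0015,0,0,0,0.4,0,0,0.0015,0,0,0,0.4])

```text
t: 8.4
eef_pos: [0.6386, -0.1478, 0.0944]
tool_rot: [0.107, -0.036, 0.994, 0.004]
contact_force: [-5.6, 1.5, 6.3]
gripper_width: 0.692
grasp_force: 45.1
```

Contact on the tip is confirmed: the vertical force went from −2.4 to +6.3 N at the expected height. I'll ease off slightly and open.

Call:
arm_command(commands=[0,0,-0.0005,0,0,0,0.4,0,0,-0.0008,0,0,0,0.4,0,0,-0.0008,0,0,0,0.4])

```text
t: 8.7
eef_pos: [0.6385, -0.1478, 0.0945]
tool_rot: [0.107, -0.036, 0.994, 0.004]
contact_force: [-3.1, 1.2, 3.1]
gripper_width: 0.689
grasp_force: 44.7
```

Call:
arm_command(commands=[0,0,0,0,0,0,0.7,0,0,0,0,0,0,0.74,0,0,0,0,0,0,0.78,0,0,0,0,0,0,0.82,0,0,0,0,0,0,0.88,0,0,0,0,0,0,1,0,0,0,0,0,0,1,0,0,0,0,0,0,1], force=20)

```text
t: 9.5
eef_pos: [0.6384, -0.1478, 0.0942]
tool_rot: [0.106, -0.036, 0.994, 0.004]
contact_force: [0.4, -0.1, 0.4]
gripper_width: 1.001
grasp_force: 0.0
```

```bash
python3 - <<'E'
from go import *
from station import read_camera
t=[]
for n,(u,v) in(("side",(160,80)),("top",(210,80))):
    t.append(cv2.resize(read_camera(n)["img"][v:v+150,u:u+100,::-1],(400,600),interpolation=cv2.INTER_CUBIC))
cv2.imwrite('pics/c4.png',np.hstack(t))
o=cur()[2];print(o["contact_force"],o["grasp_force"],o["gripper_width"])
E
```

```text
[ 0.88602622 -0.68761443  0.74821526] 0.0 1.002428998054347
```

View pics/c4.png

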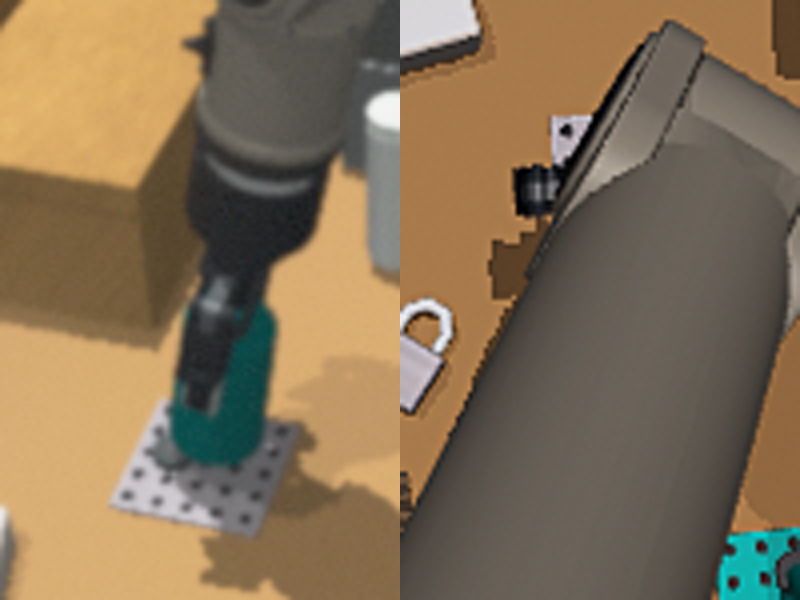

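The cup (side crop (225,380)) hangs on the peg with the fingers open and clear. I'll withdraw along the tool axis.

Call:
arm_command(commands=[0,0,-0.005,0,0,0,1,0,0,-0.015,0,0,0,1,0,0,-0.03,0,0,0,1,0,0,-0.05,0,0,0,1,0,0,-0.07,0,0,0,1,0,0,-0.09,0,0,0,1,0,0,-0.12,0,0,0,1,0,0,-0.15,0,0,0,1])

```text
t: 10.4
eef_pos: [0.6061, -0.1503, 0.2431]
tool_rot: [0.107, -0.036, 0.994, 0.004]
contact_force: [1.6, 0.1, 0.6]
gripper_width: 0.998
grasp_force: 0.0
```

Call:
arm_command(commands=[0.03,0,-0.02,0,0,0,1,0.06,0,-0.02,0,0,0,1,0.1,0,-0.02,0,0,0,1,0.14,0,-0.02,0,0,0,1,0.17,0,-0.02,0,0,0,1,0.17,0,-0.02,0,0,0,1,0.17,0,-0.02,0,0,0,1])

```text
t: 11.1
eef_pos: [0.437, -0.1628, 0.2257]
tool_rot: [0.108, -0.036, 0.994, 0.004]
contact_force: [0.8, 0.7, -0.1]
gripper_width: 1.006
grasp_force: 0.0
```

```bash
python3 - <<'E'
from go import *
from station import read_camera
C={n:read_camera(n) for n in("side","top")}
s=C["side"]["img"][:,:,::-1]
t=[cv2.resize(s[100:250,160:260],(400,600),interpolation=cv2.INTER_CUBIC),cv2.resize(C["top"]["img"][80:230,210:310,::-1],(400,600),interpolation=cv2.INTER_CUBIC)]
cv2.imwrite('pics/c5.png',np.hstack(t))
old=pickle.load(open("side.pkl","rb"))["img"]
print(maskfeat(teal(C["side"]["img"],(245,333))),maskfeat(teal(old,(245,333))))
F=maskfeat(teal(C["side"]["img"],(215,180)));print(F)
o=cur()[2];print(o["t"],o["contact_force"],o["eef_pos"])
E
```

```text
[229.5 312.5 258.5 352.5] [229.5 312.5 258.5 352.5]
[202.5 152.5 228.5 195.5]
11.2 [ 0.46005453  0.18955925 -0.28604253] [ 0.43828508 -0.16266177  0.22559795]
```

View pics/c5.png

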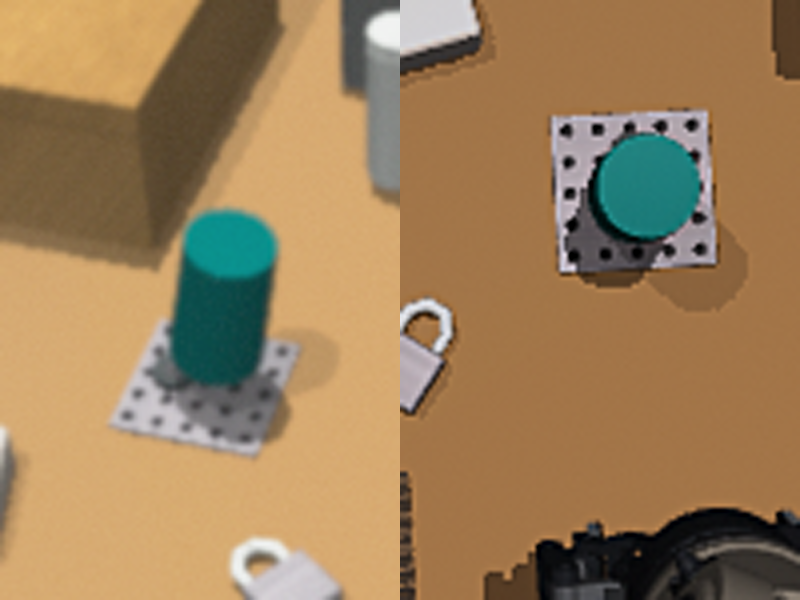

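The tall cup hangs on the long peg (side crop (225,300), top crop (645,187)). It leans a little, its rim is clear of the foot, and the gripper is well away. The squat cup's outline has not changed.

```bash
python3 -c "
from station import *
print(hand_in())"
```

```text
the job is handed in; nothing more can be done
None
```

The tall cup hangs mouth-down on its own on the longer grey peg, the squat cup is unmoved, the arm is clear, and the job was handed in at about 11 s.

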